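Gauge a bushing's bore with a depth rod and set the stand-off

TASK

Take the depth rod out of its stand and slide it gently down the leaning bushing's bore until it bottoms, then let go and leave it standing there. Read how much of the bare steel shaft is still exposed between the bore's mouth and the underside of the orange handle, and set the red slide on the scale to that same length in millimetres, within 5 mm. Leave the other things on the table where they are.

Things in the scene. Friction and masses are not known exactly. Their poses are not given: they have to be found in the camera images.
- rod: the depth rod (95 to 170 g): a straight steel shaft 13 mm in diameter and 130 mm long with a small chamfer at its foot, and on top of it a round orange handle 22 mm in diameter and 40 mm long (170 mm overall). Origin at the centre of the foot, +z along the rod towards the handle. It starts upright in its stand
- rod_grip (a point): centre of the orange handle, on the rod's axis, 150 mm from the foot; 20 mm of handle above and below it
- rod_tip (a point): centre of the rod's foot (the end that goes into the bore)
- rod_shoulder (a point): on the rod's axis at the underside of the orange handle, 130 mm from the foot: upper end of the bare shaft
- bore_mouth (a point): centre of the mouth of the bore in the bushing, about 144 mm above the table. +z points out of the bore along its axis, which leans 30 degrees from vertical, roughly towards the robot; local y is level
- bushing: fixed black rubber bushing with a steel sleeve, 72 mm in diameter, 100 mm long, leaning in a blue fixture; origin at its lower end, z along the bore. The bore is 17 mm wide, blind, with a rigid floor; its depth differs from part to part, 40 to 85 mm, so 90 to 45 mm of shaft stays exposed. The bore is oiled and slides easily: a rod let go well inside rests on the floor by its own weight
- bore_bottom: the closed end inside the bore, out of sight. Its origin is at the bushing's lower end whatever the bore's depth, so its pose does not tell the depth
- stand: fixed grey block, 70 x 70 mm and 50 mm high, with a hole 15 mm wide and 40 mm deep straight down in its middle, in which the rod stands with its foot 10 mm above the table and its handle from 140 to 180 mm above the table. Origin at the centre of the underside, z up
- standoff (a joint): position of the red slide along its scale, in m: 0 at the scale's zero end, 0.120 at the other end; the value is the length set (0.070 = 70 mm). It moves with about 1.5 N of friction and stays where it is left
- slide_grip (a point): centre of the red slide's grip, a block 28 mm (local x) by 20 mm (local y) by 40 mm high; its centre is 34.5 mm above the table and its top 54.5 mm. Local +y is the direction in which the setting grows, 1 mm for 1 mm. The aluminium track is 170 mm long, 40 mm wide and 14 mm high; a white scale strip 10 mm high with black marks every 10 mm (long marks at 0, 50 and 100) lies along its +x side
- bush0: bystander: loose black rubber bushing standing upright, 68 mm in diameter, 86 mm high; origin at the centre of its underside
- bush1: bystander: loose black rubber bushing standing upright, 68 mm in diameter, 86 mm high; origin at the centre of its underside
- bush2: bystander: loose black rubber bushing standing upright, 68 mm in diameter, 86 mm high; origin at the centre of its underside
- bush3: bystander: loose black rubber bushing standing upright, 68 mm in diameter, 86 mm high; origin at the centre of its underside
- driver: bystander: red-handled screwdriver lying flat, 200 mm long, 26 mm thick; origin at the middle of its underside, x along it
- spanner: bystander: steel spanner lying flat, 180 mm long; origin at the middle of its underside, x along it
- bin: bystander: empty open blue bin, 160 x 120 x 60 mm; origin at the centre of its underside
- jar: bystander: closed jar, 60 mm in diameter, 90 mm high; origin at the centre of its underside
Things that resemble listed ones, but are neither listed nor needed, are in the scene too. Of the things that look like the part that bears standoff, take the one that is nearest to the robot's base at the start.

How it is judged:
By the outcome, as a careful person would: the job done as asked, in the order asked, and still so for the second after the job is handed in, with the robot touching nothing.
It also fails if it takes over 51 s, if anything falls off the work surface, if the arm or the gripper's body presses on something with over 40 N, if the wrist force passes 120 N, or if a joint passes its speed limit or range.

ROBOT

A 6-joint arm with a two-finger parallel gripper is mounted at the origin on the work surface. World frame = base frame: x ahead of the robot, y to its left, z up, the work surface at z = 0. Lengths are in m, angles in rad, forces in N, time in s.
With the tool pointing down it reaches from about 0.25 to 0.775 m from the base axis. Payload 4 kg.
Tool frame: the origin (TCP) lies between the finger pads; the fingertips stand 25 mm ahead of it and the grasp point (between the pads) lies 6 mm ahead of it (robot.tip_reach is the z of the fingertips in the tool frame, in m); z points along the fingers, y is the line along which they close (so a half turn about z gives the same grasp; the last joint's range is limited). The gripper opens to 94 mm and grips with 3 to 60 N. Pads are 16 mm wide; open, the fingers measure 119 mm over their backs; the gripper's body (75 mm by 177 mm) begins 78 mm behind the grasp point.
Start: joints at [-1.423, 0.087, 1.371, -0, 1.684, -0.103], TCP at [0.136, -0.533, 0.231] pointing down, gripper open.
Joint ranges: [-3.1, 3.1], [-0.76, 2.03], [0.27, 2.55], [-1.08, 4.22], [0.17, 2.65], [-2.57, 2.57]. Speed limits (rad/s): [2.79, 2.79, 3.14, 3.14, 3.14, 3.14].

INTERFACE

Orientations are given as [roll, pitch, yaw] about the fixed x, y, z axes, in that order (R = Rz(yaw) Ry(pitch) Rx(roll)).
In Python, from bench import robot gives the robot as it stands. The module is installed in compiled form; this text tells all that it offers.
- The arm moves only by the shell command python3 -m handwheel 'ROWS'. ROWS is JSON, a list of rows, each a list of 3 entries, a list of its own where there are three numbers: the turn, a rotation vector about the world's x, y, z in units of 90 degrees (1.0 is 90 degrees), then the shift along the world's x, y, z in units of 0.05 m (1.0 is 0.05 m), then the closure, from 0 (fully open) to 1 (shut). A call has 1 to 5 rows; each row shifts and turns the commanded pose from where the row before left it; what a row does not reach is not made up. A row lasts 1/10 s, in which the tool goes at most 50 mm and 8.59 degrees, less where a joint would pass 70% of its speed; a pose out of reach is approached as far as the arm can. A call with a number of a shift or a turn outside -1 to 1 is refused whole. A call with a gripper value outside its range is refused whole. The fingers move at their own pace and stop on an object; the grip force is fixed at half the most. Time passes only in rows, so rows that do not move let the fingers close. It gives the time, the measured TCP pose, the force, the opening and the grip force at its end, in the units of the state.
- robot.get_obs(): the state, without advancing time (a new reading comes with each control period).
- robot.snapshot(name): name is "scene" or "top"; returns (picture, depth): 400x640x3 uint8, red, green, blue; 400x640 float32, m along the optical axis (not along the pixel's ray), 0 where there is no reading.
- robot.calibration(name): a dict with "mtx" (3x3 intrinsics, pixels), "D" ([k1, k2, p1, p2, k3] as OpenCV has them; the pictures are not rectified), "extrinsics" (4x4, takes a point from camera to world coordinates). Camera axes: x right, y down, z forward; pixel columns grow to the right and rows downward; lengths in m; the calibration is good to about 2 mm. A picture is of the moment at which its call begins. calibration takes no time and is no camera call.
- robot.close_job(): hands the job in; it is judged then, once.
Trained networks look in the newest picture that a camera, given by its name, has taken for a name from the list of things; names that differ only in an ending like _2 or _b are one class to them, and where a whole thing is asked for, a point or a joint stands for the part that bears it (a point fixed in the world has none). Each returns a list of dicts, best first, with "p" (0 to 1); they miss things now and then, are a little off and sometimes report something else, mostly with a low value. They report only what shows in the picture. A call takes as long as a camera call. They do not tell look-alikes from the thing itself.
- robot.boxes_of(query, camera): "bbox" ([left, top, right, bottom] in pixels, round what is visible of it).
The state is a dict: "time": time; "joint_positions": joint angles; "qvel": joint speeds; "joint_torque": joint torques, N m; "tool_pos": TCP position; "ee_rot": TCP orientation; "wrist_force": force on the tool from outside, world axes, zero at the start; "wrist_torque": the same for the moment, N m; "width": finger opening in m; "finger_force": force on a finger pad.
Only numpy, scipy, OpenCV 4.12 (cv2) and the standard library are available. Lean on these libraries where they do the work, as an engineer would, in place of code of your own. Each camera call takes 0.05 s, during which the arm holds its last target. There are 200 camera calls.

## Working session

There is one attempt and no reset: what is moved stays moved. The work goes in short steps, Python scripts to look and compute and a shell command to move; the robot and the scene stay as the last step left them, time stands still between calls to the robot, and variables do not carry over. Pictures are saved under pics/ and viewed, at most 10 in all, crops included, and the job is handed in when it is done.

```bash
mkdir -p pics; cat > h.py <<'E'
import numpy as np,cv2
from bench import robot
def snap(n,f=None):
    p,d=robot.snapshot(n)
    if f: cv2.imwrite('pics/'+f,p[:,:,::-1])
    np.savez(n+'.npz',p=p,d=d); return p,d
def cloud(n,d):
    c=robot.calibration(n);h,w=d.shape
    u,v=np.meshgrid(np.arange(w),np.arange(h))
    q=cv2.undistortPoints(np.stack([u,v],-1).reshape(-1,1,2).astype(float),c['mtx'],c['D']).reshape(h,w,2)
    X=np.concatenate([q*d[...,None],d[...,None]],-1)
    E=c['extrinsics'];return X@E[:3,:3].T+E[:3,3]
E
python3 - <<'E'
from h import *
for n in('scene','top'):
    p,d=snap(n,n+'0.png');W=cloud(n,d);np.save(n+'W.npy',W)
    print(n,robot.calibration(n)['extrinsics'].round(3).tolist())
    for q in('rod','bushing','stand','standoff'):
        for b in robot.boxes_of(q,n)[:4]:
            l,t,r,bb=[int(x) for x in b['bbox']]
            print(q,round(b['p'],2),[l,t,r,bb],W[(t+bb)//2,(l+r)//2].round(3))
E
```

```text
scene [[-0.745, 0.536, -0.396, 1.032], [0.667, 0.61, -0.428, 0.529], [0.012, -0.583, -0.813, 1.111], [0.0, 0.0, 0.0, 1.0]]
rod 0.75 [269, 122, 280, 159] [ 0.493 -0.285  0.129]
bushing 0.56 [337, 270, 374, 318] [0.665 0.251 0.132]
stand 0.55 [267, 148, 288, 177] [ 0.502 -0.267  0.049]
stand 0.41 [412, 269, 458, 324] [0.461 0.364 0.009]
stand 0.32 [338, 270, 376, 319] [0.662 0.254 0.133]
standoff 0.59 [317, 183, 321, 198] [ 0.472 -0.098  0.04 ]
standoff 0.45 [399, 330, 478, 398] [0.593 0.485 0.001]
standoff 0.27 [267, 126, 278, 157] [ 0.431 -0.39   0.002]
top [[0.073, -0.976, 0.207, 0.184], [-0.997, -0.073, 0.01, -0.02], [0.005, -0.207, -0.978, 1.889], [0.0, 0.0, 0.0, 1.0]]
rod 0.59 [399, 221, 408, 231] [ 0.485 -0.282  0.177]
bushing 0.87 [247, 160, 262, 187] [0.636 0.236 0.155]
stand 0.8 [386, 217, 412, 246] [ 0.481 -0.282  0.091]
standoff 0.44 [345, 231, 349, 237] [ 0.463 -0.102  0.057]
```

View pics/scene0.png

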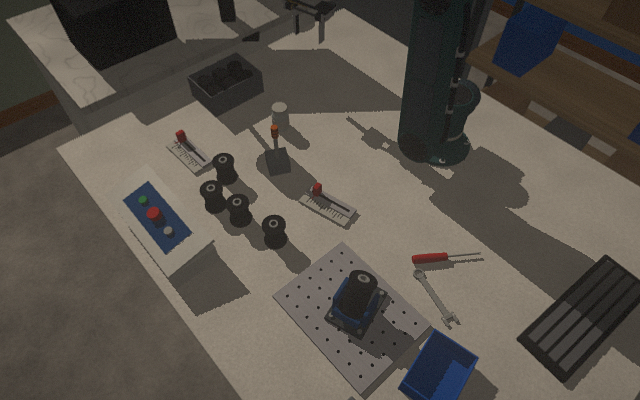

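View pics/top0.png

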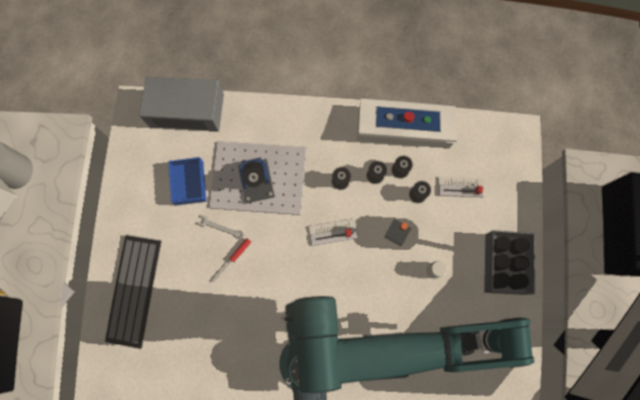

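Scene view: rod handle at (274,130) in its stand, leaning bushing at (357,295), near scale with its slide at (317,188), and a look-alike scale at (180,135). In the top view these are at (404,226), (254,175), (348,232) and (479,189).

```bash
python3 - <<'E'
from h import *
tiles=[]
for n in('scene','top'):
    z=np.load(n+'.npz');p=z['p'];W=np.load(n+'W.npy');d=z['d']
    hsv=cv2.cvtColor(p,cv2.COLOR_RGB2HSV)
    H,S,V=[hsv[...,i].astype(int) for i in range(3)]
    ok=d>0
    def near(c,r): return ok&(np.hypot(W[...,0]-c[0],W[...,1]-c[1])<r)
    m=near((.488,-.283),.04)&(W[...,2]>.12)&(S>100)
    P=W[m];print(n,'handle',len(P),P.mean(0).round(4),P.min(0).round(3),P.max(0).round(3))
    m=near((.488,-.283),.07)&(W[...,2]>.04)&(W[...,2]<.06)
    P=W[m];(c,s,a)=cv2.minAreaRect((P[:,:2]*1000).astype(np.float32));print(' stand',c,s,a)
    m=near((.465,-.1),.06)&(W[...,2]>.025)&(S>120)&((H<8)|(H>172))
    P=W[m];print(' red',len(P),P.mean(0).round(4),P.min(0).round(3),P.max(0).round(3))
    T=P[P[:,2]>.05];print('  redtop',len(T),T.mean(0).round(4),T.min(0).round(3),T.max(0).round(3))
    m=near((.46,-.07),.13)&(W[...,2]>.008)&(W[...,2]<.02)
    P=W[m];(c,s,a)=cv2.minAreaRect((P[:,:2]*1000).astype(np.float32));print(' track',c,s,a)
    # bushing top: points near plane with normal n
    best=None
    P=W[near((.64,.24),.07)&(W[...,2]>.115)]
    rng=np.random.default_rng(0)
    for _ in range(1500):
        a=P[rng.choice(len(P),3,False)];nn=np.cross(a[1]-a[0],a[2]-a[0]);L=np.linalg.norm(nn)
        if L<1e-6: continue
        nn/=L;nn*=np.sign(nn[2])
        if abs(nn[2]-.866)>.06: continue
        i=abs((P-a[0])@nn)<.002
        if best is None or i.sum()>best.sum(): best=i
    Q=P[best];c=Q.mean(0);u=np.linalg.svd(Q-c)[2][2];u*=np.sign(u[2]);print(' mouth',len(P),len(Q),c.round(4),u.round(3),Q.min(0).round(3),Q.max(0).round(3))
    if n=='scene': cr=[(295,165,70,70),(320,255,70,70)]
    else: cr=[(300,205,70,70),(225,145,70,70)]
    tiles.append(np.hstack([cv2.resize(p[y:y+h,x:x+w],(400,300) if 0 else (300,300),interpolation=cv2.INTER_CUBIC) for x,y,w,h in cr]))
im=np.clip(np.vstack(tiles).astype(float)*1.5,0,255).astype(np.uint8)
cv2.imwrite('pics/crop1.png',im[:,:,::-1])
E
```

```text
scene handle 82 [ 0.4905 -0.2823  0.1667] [ 0.476 -0.295  0.139] [ 0.499 -0.274  0.183]
 stand (487.9769592285156, -285.5728454589844) (75.39644622802734, 69.98490905761719) 63.873779296875
 red 54 [ 0.4759 -0.1056  0.0482] [ 0.459 -0.118  0.025] [ 0.487 -0.095  0.059]
  redtop 34 [ 0.4729 -0.1076  0.0541] [ 0.459 -0.118  0.05 ] [ 0.486 -0.099  0.059]
 track (474.6838684082031, -47.88191223144531) (77.43230438232422, 185.2042999267578) 14.250053405761719
 mouth 746 329 [0.6279 0.2394 0.1423] [-0.478 -0.146  0.866] [0.594 0.203 0.122] [0.657 0.275 0.159]
top handle 46 [ 0.4856 -0.2831  0.1762] [ 0.477 -0.294  0.141] [ 0.496 -0.274  0.19 ]
 stand (487.1784362792969, -284.55072021484375) (71.29320526123047, 73.43650817871094) 64.53437042236328
 red 36 [ 0.4695 -0.1046  0.0548] [ 0.458 -0.113  0.041] [ 0.481 -0.097  0.066]
  redtop 27 [ 0.4699 -0.1047  0.0577] [ 0.459 -0.113  0.052] [ 0.481 -0.097  0.066]
 track (459.6246643066406, -69.81976318359375) (252.6514129638672, 251.9169464111328) 78.56453704833984
 mouth 331 125 [0.626  0.2434 0.1422] [-0.47  -0.173  0.865] [0.597 0.209 0.124] [0.655 0.275 0.16 ]
```

View pics/crop1.png

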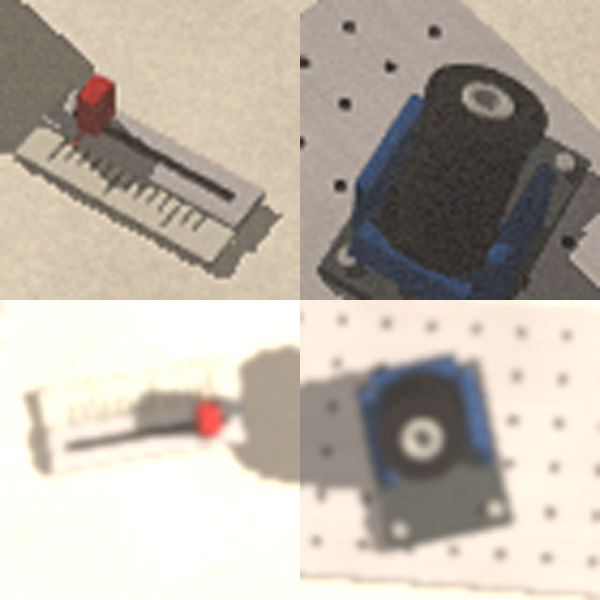

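Crops: mouth ring at scene (363.6,277.9) and top (253.5,177.2). The red slide sits near the right-hand end, at the zero end of its scale. The scale strip is on the +x side, so the setting grows towards +y.

```bash
cat >> h.py <<'E'
def ray(n,uv):
    c=robot.calibration(n);q=cv2.undistortPoints(np.array([[uv]],float),c['mtx'],c['D'])[0,0]
    E=c['extrinsics'];return E[:3,3],E[:3,:3]@np.array([q[0],q[1],1])
def atz(n,uv,z):
    o,r=ray(n,uv);return o+r*(z-o[2])/r[2]
def tri(a,b):
    (o1,r1),(o2,r2)=ray('scene',a),ray('top',b)
    r1=r1/np.linalg.norm(r1);r2=r2/np.linalg.norm(r2)
    s=np.linalg.lstsq(np.stack([r1,-r2],1),o2-o1,rcond=None)[0]
    A,B=o1+s[0]*r1,o2+s[1]*r2;return (A+B)/2,np.linalg.norm(A-B)
E
python3 - <<'E'
from h import *
o=robot.get_obs();print(o['ee_rot'],o['tool_pos'],o['wrist_force'])
print('mouth',atz('scene',(363.6,277.9),.144),atz('top',(253.5,177.2),.144),tri((363.6,277.9),(253.5,177.2)))
# scale track: slot ends in scene crop (top-left tile)
f=lambda x,y:(295+x*70/300,165+y*70/300)
for nm,pt in dict(slot_end=(232,196),slot_near=(112,125),strip_c1=(17,150),strip_c2=(218,262),tr_c2=(266,190),m1=(58,158),mL=(200,226)).items(): print(nm,atz('scene',f(*pt),.014).round(4))
E
python3 -m handwheel '[[[0,0,0],[0.7,0.5,0],0],[[0,0,0],[0.7,0.5,0],0],[[0,0,0],[0.7,0.5,0],0],[[0,0,0],[0.7,0.5,0],0],[[0,0,0],[0.7,0.5,0],0]]'
python3 -m handwheel '[[[0,0,0],[0.7,0.5,0],0],[[0,0,0],[0.7,0.5,0],0],[[0,0,0],[0.7,0.5,0],0],[[0,0,0],[0.7,0.5,0],0],[[0,0,0],[0.7,0.47,0],0]]'
python3 -m handwheel '[[[0,0,0],[0,0,0],0],[[0,0,0],[0,0,0],0]]'
```

```text
[-3.14157862e+00 -2.31195202e-05  2.50783745e-01] [ 0.13649532 -0.53279802  0.23044478] [ 0.23132804 -0.6506774   0.18183213]
mouth [0.62458654 0.23794776 0.144     ] [0.6237037  0.23807224 0.144     ] (array([0.6240768 , 0.23794784, 0.14317664]), np.float64(0.0005932972874250051))
slot_end [0.4422 0.0078 0.014 ]
slot_near [ 0.4641 -0.0965  0.014 ]
strip_c1 [ 0.5311 -0.1249  0.014 ]
strip_c2 [0.4886 0.0422 0.014 ]
tr_c2 [0.4202 0.0201 0.014 ]
m1 [ 0.5135 -0.0998  0.014 ]
mL [0.4772 0.0117 0.014 ]
time: 1.0
tool_pos: [0.3127, -0.4067, 0.2307]
ee_rot: [3.141, -0.0, 0.25]
wrist_force: [0.5, 0.6, -0.9]
width: 0.0937
finger_force: 0.0
time: 1.5
tool_pos: [0.4878, -0.283, 0.2308]
ee_rot: [3.141, -0.0, 0.251]
wrist_force: [0.6, 0.1, -0.6]
width: 0.0938
finger_force: 0.0
time: 1.7
tool_pos: [0.4868, -0.2838, 0.2303]
ee_rot: [3.142, 0.001, 0.253]
wrist_force: [-0.7, 0.5, 0.4]
width: 0.0942
finger_force: 0.0
```

```bash

python3 -m handwheel '[[[0,0,0],[0,0,-0.4],0],[[0,0,0],[0.01,-0.01,-0.4],0],[[0,0,0],[0,0,-0.4],0],[[0,0,0],[0,0,0],0.5],[[0,0,0],[0,0,0],1]]'
python3 -m handwheel '[[[0,0,0],[0,0,0],1],[[0,0,0],[0,0,0],1],[[0,0,0],[0,0,0],1],[[0,0,0],[0,0,0],1],[[0,0,0],[0,0,0],1]]'
```

```text
time: 2.2
tool_pos: [0.4861, -0.2857, 0.1707]
ee_rot: [-3.142, 0.001, 0.249]
wrist_force: [-0.3, 0.1, 0.7]
width: 0.0812
finger_force: 0.0
time: 2.7
tool_pos: [0.4871, -0.2848, 0.1708]
ee_rot: [3.141, -0.0, 0.251]
wrist_force: [0.1, -0.2, -0.1]
width: 0.0416
finger_force: 0.0
```

```bash

python3 -m handwheel '[[[0,0,0],[0,0,0],1],[[0,0,0],[0,0,0],1],[[0,0,0],[0,0,0],1],[[0,0,0],[0,0,0],1],[[0,0,0],[0,0,0],1]]'
```

```text
time: 3.2
tool_pos: [0.487, -0.2849, 0.1705]
ee_rot: [3.141, 0.0, 0.251]
wrist_force: [0.3, 0.7, 0.3]
width: 0.0203
finger_force: 30.0
```

```bash

python3 -m handwheel '[[[0,0,0],[0,0,0.3],1],[[0,0,0],[0,0,0.6],1],[[0,0,0],[0,0,0.7],1],[[0,0,0],[0,0,0.8],1],[[0,0,0],[0,0,0.7],1]]'
python3 -m handwheel '[[[0,0,0],[0,0,0.5],1],[[0,0,0],[0.04,0.4,0.2],1],[[0,0,0],[0.07,0.7,0],1],[[0,0,0],[0.08,0.8,0],1],[[0,0,0],[0.08,0.8,0],1]]'
python3 -m handwheel '[[[0,0,0],[0.08,0.8,0],1],[[0,0,0],[0.08,0.8,0],1],[[0,0,0],[0.08,0.8,0],1],[[0,0,0],[0.08,0.8,0],1],[[0,0,0],[0.08,0.8,0],1]]'
python3 -m handwheel '[[[0.021,-0.063,0],[0.08,0.8,0],1],[[0.021,-0.063,0],[0.08,0.8,0],1],[[0.021,-0.063,0],[0.06,0.7,0],1],[[0.021,-0.063,0],[0.05,0.5,0],1],[[0.021,-0.065,0],[0.03,0.3,0],1]]'
python3 -m handwheel '[[[0,0,0],[0,0,0],1],[[0,0,0],[0,0,0],1],[[0,0,0],[0,0,0],1]]'
```

```text
time: 3.7
tool_pos: [0.4867, -0.2844, 0.3285]
ee_rot: [3.141, -0.001, 0.251]
wrist_force: [0.2, 0.1, -1.1]
width: 0.0203
finger_force: 30.0
time: 4.2
tool_pos: [0.5001, -0.1485, 0.3615]
ee_rot: [-3.141, -0.0, 0.25]
wrist_force: [0.0, 0.1, -1.7]
width: 0.0203
finger_force: 30.0
time: 4.7
tool_pos: [0.5199, 0.0519, 0.3616]
ee_rot: [-3.142, -0.0, 0.251]
wrist_force: [-0.1, -0.4, -1.0]
width: 0.0206
finger_force: 30.0
time: 5.2
tool_pos: [0.5347, 0.2072, 0.3618]
ee_rot: [-3.1, -0.527, 0.242]
wrist_force: [0.5, -0.7, -1.3]
width: 0.0205
finger_force: 30.0
time: 5.5
tool_pos: [0.5362, 0.2045, 0.3617]
ee_rot: [-3.102, -0.523, 0.24]
wrist_force: [1.0, -0.2, -1.1]
width: 0.0208
finger_force: 30.0
```

```bash

python3 -m handwheel '[[[0,0,0],[-0.02,0.02,-0.3],1],[[0,0,0],[-0.03,0.05,-0.4],1],[[0,0,0],[0,0,-0.36],1],[[0,0,0],[0,0,0],1],[[0,0,0],[0,0,0],1]]'
python3 - <<'E'
from h import *
from scipy.spatial.transform import Rotation as R
o=robot.get_obs();M=R.from_euler('xyz',o['ee_rot']).as_matrix();tz=M[:,2]
foot=o['tool_pos']+.1605*tz;print(o['tool_pos'],tz.round(3),'foot',foot.round(4))
def proj(n,X):
    c=robot.calibration(n);E=np.linalg.inv(c['extrinsics']);return cv2.projectPoints(np.array([X],float),cv2.Rodrigues(E[:3,:3])[0],E[:3,3],c['mtx'],c['D'])[0][0,0]
t=[]
for n,(x,y) in(('scene',(315,215)),('top',(222,140))):
    p,d=snap(n);print(n,proj(n,foot).round(1),proj(n,(.624,.238,.1435)).round(1))
    t.append(cv2.resize(p[y:y+75,x:x+75],(400,400),interpolation=cv2.INTER_CUBIC))
cv2.imwrite('pics/crop2.png',np.clip(np.hstack(t)*1.5,0,255).astype(np.uint8)[:,:,::-1])
E
```

```text
time: 6.0
tool_pos: [0.534, 0.2081, 0.3082]
ee_rot: [-3.102, -0.523, 0.239]
wrist_force: [-0.7, 1.0, -1.6]
width: 0.0203
finger_force: 30.0
[0.53400318 0.20809545 0.30815055] [ 0.475  0.157 -0.866] foot [0.6103 0.2332 0.1692]
scene [367.3 268.2] [363.8 277.9]
top [253.6 179.2] [253.5 177.2]
```

View pics/crop2.png

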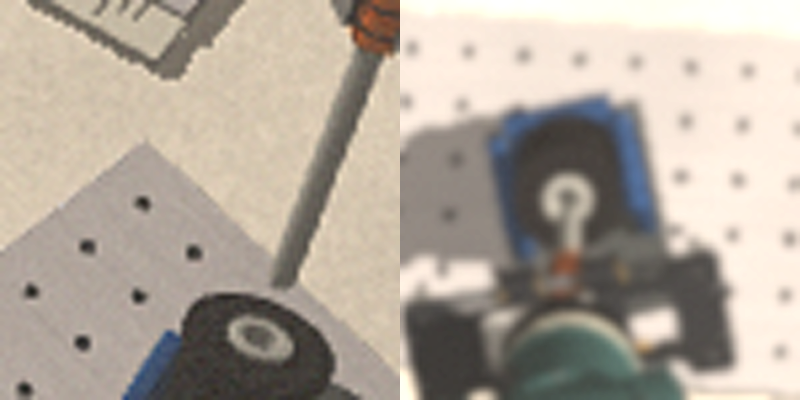

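Foot at scene (368.3,268) lies on the shaft line to the mouth at (363.9,278.2). In the top view the shaft also ends on the ring, so the rod is aligned to about 1 mm and I'm going in gently.

```bash

python3 -m handwheel '[[[0,0,0],[0.07,0.024,-0.13],1],[[0,0,0],[0.07,0.024,-0.13],1],[[0,0,0],[0.07,0.024,-0.13],1],[[0,0,0],[0.048,0.016,-0.087],1],[[0,0,0],[0,0,0],1]]'
python3 -m handwheel '[[[0,0,0],[0.024,0.008,-0.043],1],[[0,0,0],[0.024,0.008,-0.043],1],[[0,0,0],[0.024,0.008,-0.043],1],[[0,0,0],[0.024,0.008,-0.043],1],[[0,0,0],[0,0,0],1]]'
```

```text
time: 6.6
tool_pos: [0.5457, 0.2131, 0.2817]
ee_rot: [-3.102, -0.52, 0.24]
wrist_force: [0.1, -0.3, -2.1]
width: 0.0203
finger_force: 30.0
time: 7.1
tool_pos: [0.5506, 0.2147, 0.2745]
ee_rot: [-3.102, -0.522, 0.24]
wrist_force: [0.0, 0.0, -2.1]
width: 0.0205
finger_force: 30.0
```

```bash

python3 -m handwheel '[[[0,0,0],[0.048,0.016,-0.087],1],[[0,0,0],[0.048,0.016,-0.087],1],[[0,0,0],[0.048,0.016,-0.087],1],[[0,0,0],[0.048,0.016,-0.087],1],[[0,0,0],[0,0,0],1]]'
python3 -m handwheel '[[[0,0,0],[0.024,0.008,-0.043],1],[[0,0,0],[0.024,0.008,-0.043],1],[[0,0,0],[0.024,0.008,-0.043],1],[[0,0,0],[0,0,0],1],[[0,0,0],[0,0,0],1]]'
```

```text
time: 7.6
tool_pos: [0.5604, 0.2179, 0.2564]
ee_rot: [-3.102, -0.522, 0.24]
wrist_force: [-0.1, 0.7, -1.2]
width: 0.0205
finger_force: 30.0
time: 8.1
tool_pos: [0.5639, 0.2191, 0.2511]
ee_rot: [-3.102, -0.523, 0.24]
wrist_force: [0.3, 0.6, -1.1]
width: 0.0205
finger_force: 30.0
```

```bash

python3 -m handwheel '[[[0,0,0],[0.019,0.006,-0.035],1],[[0,0,0],[0.019,0.006,-0.035],1],[[0,0,0],[0.019,0.006,-0.035],1],[[0,0,0],[0,0,0],1]]'
```

```text
time: 8.5
tool_pos: [0.5667, 0.22, 0.2454]
ee_rot: [-3.102, -0.522, 0.24]
wrist_force: [0.8, -0.4, -1.2]
width: 0.0206
finger_force: 30.0
```

```bash

python3 -m handwheel '[[[0,0,0],[0.019,0.006,-0.035],1],[[0,0,0],[0.019,0.006,-0.035],1],[[0,0,0],[0.019,0.006,-0.035],1],[[0,0,0],[0,0,0],1]]'
```

```text
time: 8.9
tool_pos: [0.5695, 0.2208, 0.2401]
ee_rot: [-3.102, -0.522, 0.24]
wrist_force: [0.0, -0.5, -1.7]
width: 0.0206
finger_force: 30.0
```

```bash

python3 -m handwheel '[[[0,0,0],[0.019,0.006,-0.035],1],[[0,0,0],[0.019,0.006,-0.035],1],[[0,0,0],[0.019,0.006,-0.035],1],[[0,0,0],[0,0,0],1]]'
```

```text
time: 9.3
tool_pos: [0.5724, 0.2218, 0.2349]
ee_rot: [-3.102, -0.522, 0.24]
wrist_force: [-0.1, 1.1, -1.8]
width: 0.0204
finger_force: 30.0
```

```bash

python3 -m handwheel '[[[0,0,0],[0.019,0.006,-0.035],1],[[0,0,0],[0.019,0.006,-0.035],1],[[0,0,0],[0.019,0.006,-0.035],1],[[0,0,0],[0,0,0],1]]'
```

```text
time: 9.7
tool_pos: [0.5762, 0.2228, 0.2355]
ee_rot: [-3.102, -0.53, 0.241]
wrist_force: [-8.2, -3.2, 10.0]
width: 0.0207
finger_force: 30.0
```

```bash

python3 -m handwheel '[[[0,0,0],[0.019,0.006,-0.035],1],[[0,0,0],[0.019,0.006,-0.035],1],[[0,0,0],[0,0,0],1]]'
```

```text
time: 10.0
tool_pos: [0.5796, 0.2237, 0.2366]
ee_rot: [-3.102, -0.538, 0.241]
wrist_force: [-11.4, -4.3, 18.0]
width: 0.0205
finger_force: 30.0
```

Contact at about 55 mm depth with an axial force of about 20 N. I'll relieve the load and then release.

```bash

python3 -m handwheel '[[[0,0,0],[-0.038,-0.012,0.07],1],[[0,0,0],[-0.028,-0.009,0.05],1],[[0,0,0],[0,0,0],1],[[0,0,0],[0,0,0],1]]'
```

```text
time: 10.4
tool_pos: [0.5748, 0.2225, 0.2341]
ee_rot: [-3.102, -0.527, 0.24]
wrist_force: [0.7, 0.2, 4.8]
width: 0.0202
finger_force: 30.0
```

```bash

python3 -m handwheel '[[[0,0,0],[0,0,0],0.7],[[0,0,0],[0,0,0],0.6],[[0,0,0],[0,0,0],0.5],[[0,0,0],[0,0,0],0.3],[[0,0,0],[0,0,0],0.3]]'
python3 -m handwheel '[[[0,0,0],[0,0,0],0.3],[[0,0,0],[0,0,0],0.3],[[0,0,0],[0,0,0],0.3]]'
python3 - <<'E'
from h import *
o=robot.get_obs();print(o['tool_pos'],o['ee_rot'])
E
```

```text
time: 10.9
tool_pos: [0.5736, 0.2222, 0.232]
ee_rot: [-3.102, -0.522, 0.24]
wrist_force: [1.4, 0.2, 0.6]
width: 0.0567
finger_force: 0.0
time: 11.2
tool_pos: [0.5739, 0.2222, 0.2327]
ee_rot: [-3.102, -0.523, 0.24]
wrist_force: [0.5, -0.0, -0.3]
width: 0.0653
finger_force: 0.0
[0.57387742 0.22222948 0.23273373] [-3.10179922 -0.52313316  0.24029736]
```

```bash

python3 -m handwheel '[[[0,0,0],[-0.1,-0.03,0.18],0.3],[[0,0,0],[-0.21,-0.07,0.38],0.3],[[0,0,0],[-0.24,-0.08,0.43],0.3],[[0,0,0],[-0.24,-0.08,0.43],0.3],[[0,0,0],[-0.24,-0.08,0.43],0.3]]'
python3 -m handwheel '[[[-0.021,0.063,0],[-0.08,-0.6,0],0.3],[[-0.021,0.063,0],[-0.1,-0.7,0],0.3],[[-0.021,0.063,0],[-0.1,-0.8,0],0.3],[[-0.021,0.063,0],[-0.1,-0.8,0],0.3],[[-0.021,0.065,0],[-0.1,-0.8,0],0.3]]'
python3 -m handwheel '[[[0,0,0],[-0.1,-0.8,-0.5],0.3],[[0,0,0],[-0.1,-0.8,-0.7],0.3],[[0,0,0],[0,-0.5,-0.7],0.3],[[0,0,0],[0,0,-0.5],0.3],[[0,0,0],[0,0,0],0.3]]'
python3 - <<'E'
from h import *
t=[]
for n,(x,y) in(('scene',(315,215)),('top',(222,140))):
    p,d=snap(n)
    t.append(cv2.resize(p[y:y+75,x:x+75],(400,400),interpolation=cv2.INTER_CUBIC))
cv2.imwrite('pics/crop3.png',np.clip(np.hstack(t)*1.5,0,255).astype(np.uint8)[:,:,::-1])
E
```

```text
time: 11.7
tool_pos: [0.5216, 0.205, 0.3271]
ee_rot: [-3.102, -0.524, 0.24]
wrist_force: [0.8, -0.5, 0.2]
width: 0.0656
finger_force: 0.0
time: 12.2
tool_pos: [0.498, 0.0187, 0.3272]
ee_rot: [3.141, 0.001, 0.251]
wrist_force: [0.3, 0.3, 0.4]
width: 0.0658
finger_force: 0.0
time: 12.7
tool_pos: [0.4864, -0.0824, 0.2037]
ee_rot: [-3.137, 0.007, 0.249]
wrist_force: [-0.2, 0.6, -0.1]
width: 0.0658
finger_force: 0.0
```

View pics/crop3.png

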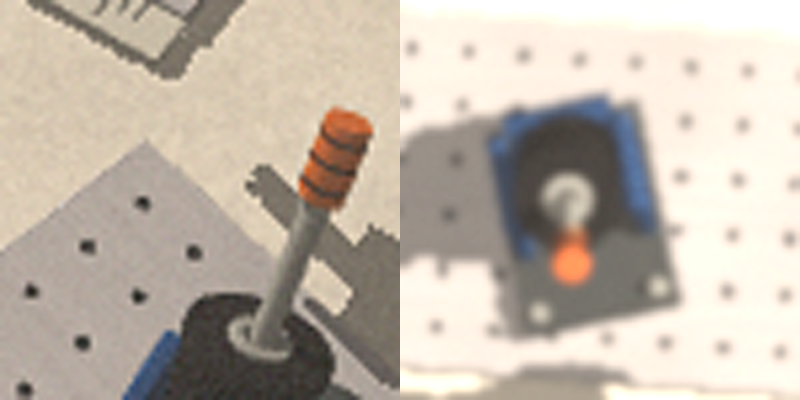

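Rod stands in the bore, handle free: scene handle from top (351,122) to shoulder (316,205), mouth (261,337) in crop pixels.

```bash
python3 - <<'E'
from h import *
m=np.array([.6241,.2379,.1435]);a=np.array([-.475,-.157,.866]);a/=np.linalg.norm(a)
k=75/400
S=lambda x,y:(315+x*k,215+y*k); T=lambda x,y:(222+(x-400)*k,140+y*k)
P,e=tri(S(351,122),T(572,264));print('top',P.round(4),e,'exposed',(P-m)@a-.04)
def closest(n,uv):  # s of axis point nearest ray, miss
    o,r=ray(n,uv);r/=np.linalg.norm(r)
    s=np.linalg.lstsq(np.stack([a,-r],1),o-m,rcond=None)[0];return s[0],np.linalg.norm(m+s[0]*a-o-s[1]*r)
for nm,pt in dict(shoulder=(316,201),top=(351,120)).items(): print(nm,closest('scene',S(*pt)))
for n in('scene','top'):
    z=np.load(n+'.npz');d=z['d'];W=cloud(n,d);h=cv2.cvtColor(z['p'],cv2.COLOR_RGB2HSV)
    q=(h[...,1]>120)&(h[...,0]<20)&(d>0)&(np.linalg.norm(W-m,axis=-1)<.15)&(W[...,2]>.15)
    s=np.sort((W[q]-m)@a);print(n,len(s),s[[0,2,5,-6,-3,-1]].round(4),W[q].mean(0))
    if n=='scene':
        h0=h;q2=(h0[...,1]>120)&((h0[...,0]<8)|(h0[...,0]>172))&(d>0)&(np.hypot(W[...,0]-.47,W[...,1]+.105)<.04)
        print('red',q2.sum(),W[q2].mean(0) if q2.any() else '')
E
```

```text
top [0.5595 0.2182 0.235 ] 0.0005523722499296777 exposed 0.07298935325475525
shoulder (np.float64(0.07643768499557334), np.float64(0.001968611757797117))
top (np.float64(0.12041899243126704), np.float64(0.003525161419548769))
scene 127 [0.076  0.0768 0.0776 0.1146 0.1151 0.1156] [0.57408427 0.2214487  0.22713164]
red 67 [ 0.47602035 -0.10526646  0.04616511]
top 46 [0.0732 0.0883 0.0915 0.1175 0.119  0.122 ] [0.56712271 0.22100727 0.23285739]
```

```bash
python3 - <<'E'
from h import *
p=cv2.imread('pics/scene0.png')
c=robot.calibration('scene');E=np.linalg.inv(c['extrinsics'])
ly=np.array([-.247,.969,0]);ly/=np.linalg.norm(ly);lx=np.array([ly[1],-ly[0],0])
C=np.array([.47,-.043,.010])
U,V=np.meshgrid((np.arange(800)-400)/4e3,(200-np.arange(400))/4e3)
X=C+U[...,None]*ly+V[...,None]*lx
q=cv2.projectPoints(X.reshape(-1,3),cv2.Rodrigues(E[:3,:3])[0],E[:3,3],c['mtx'],c['D'])[0].reshape(400,800,2).astype(np.float32)
im=cv2.remap(p,q[...,0],q[...,1],cv2.INTER_CUBIC)
im=np.clip(im*1.4,0,255).astype(np.uint8)
for i in range(0,800,40): cv2.line(im,(i,0),(i,8 if i%200 else 20),(0,0,255),1)
cv2.imwrite('pics/rect.png',im)
E
```

```text
(no output)
```

View pics/rect.png

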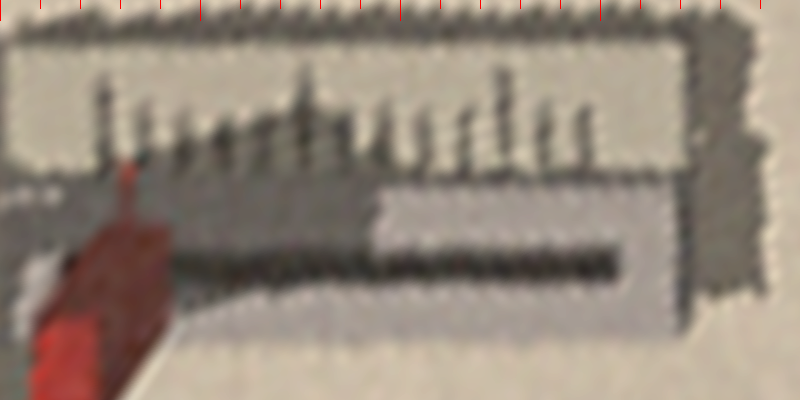

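Rectified scale: marks 0/50/100 at u=103/304/504 px (4 px/mm), pointer at 127, so the setting is about 6 to 8 mm. I'll grasp the slide next.

```bash

python3 -m handwheel '[[[0,0,0],[-0.15,-0.25,0],0.3],[[0,0,0],[-0.14,-0.25,-0.3],0.3],[[0,0,0],[0,0,-0.6],0.3],[[0,0,0],[0,0,-0.6],0.3],[[0,0,0],[0,0,-0.6],0.3]]'
python3 -m handwheel '[[[0,0,0],[0,0,0],0.3],[[0,0,0],[0,0,0],0.3]]'
```

```text
time: 13.3
tool_pos: [0.4755, -0.1081, 0.1043]
ee_rot: [3.138, -0.004, 0.252]
wrist_force: [0.2, -1.3, -0.5]
width: 0.0656
finger_force: 0.0
time: 13.5
tool_pos: [0.4749, -0.1076, 0.1043]
ee_rot: [3.14, -0.002, 0.252]
wrist_force: [0.5, -0.2, 0.6]
width: 0.0656
finger_force: 0.0
```

```bash

python3 -m handwheel '[[[0,0,0],[-0.05,0,-0.4],0.3],[[0,0,0],[0,0,-0.4],0.3],[[0,0,0],[0,0,-0.32],0.3],[[0,0,0],[0,0,0],0.6],[[0,0,0],[0,0,0],0.7]]'
python3 -m handwheel '[[[0,0,0],[0,0,0],1],[[0,0,0],[0,0,0],1],[[0,0,0],[0,0,0],1],[[0,0,0],[0,0,0],1],[[0,0,0],[0,0,0],1]]'
python3 -m handwheel '[[[0,0,0],[0,0,0],1],[[0,0,0],[0,0,0],1],[[0,0,0],[0,0,0],1]]'
```

```text
time: 14.0
tool_pos: [0.4734, -0.1078, 0.0489]
ee_rot: [3.139, -0.003, 0.251]
wrist_force: [-0.2, -0.0, 0.2]
width: 0.0535
finger_force: 0.0
time: 14.5
tool_pos: [0.4719, -0.1072, 0.0469]
ee_rot: [3.141, -0.001, 0.251]
wrist_force: [0.3, 0.5, 2.9]
width: 0.0199
finger_force: 30.0
time: 14.8
tool_pos: [0.4719, -0.1072, 0.0468]
ee_rot: [3.141, -0.001, 0.251]
wrist_force: [-0.3, 0.4, 2.7]
width: 0.0195
finger_force: 30.0
```

```bash

python3 -m handwheel '[[[0,0,0],[-0.03,0.12,0],1],[[0,0,0],[-0.05,0.2,0],1],[[0,0,0],[-0.06,0.24,0],1],[[0,0,0],[-0.06,0.24,0],1],[[0,0,0],[-0.06,0.23,0],1]]'
python3 -m handwheel '[[[0,0,0],[-0.04,0.15,0],1],[[0,0,0],[-0.02,0.06,0],1],[[0,0,0],[0,0,0],1],[[0,0,0],[0,0,0],1]]'
python3 -m handwheel '[[[0,0,0],[0,0,0],0.7],[[0,0,0],[0,0,0],0.5],[[0,0,0],[0,0,0],0.4],[[0,0,0],[0,0,0],0.4],[[0,0,0],[0,0,0],0.4]]'
python3 -m handwheel '[[[0,0,0],[0,0,0.4],0.4],[[0,0,0],[0,0,0.7],0.4],[[0,0,0],[0,0,0.8],0.4],[[0,0,0],[-0.4,-0.2,0.8],0.4],[[0,0,0],[-0.8,-0.5,0],0.4]]'
python3 -m handwheel '[[[0,0,0],[-0.8,-0.5,0],0.4],[[0,0,0],[-0.4,-0.2,0],0.4],[[0,0,0],[0,0,0],0.4],[[0,0,0],[0,0,0],0.4]]'
cat > rect.py <<'E'
from h import *
import sys
P,d=snap('scene',sys.argv[1]);p=P[:,:,::-1].copy()
c=robot.calibration('scene');E=np.linalg.inv(c['extrinsics'])
ly=np.array([-.247,.969,0]);ly/=np.linalg.norm(ly);lx=np.array([ly[1],-ly[0],0])
C=np.array([.47,-.043,.010])
U,V=np.meshgrid((np.arange(800)-400)/4e3,(200-np.arange(400))/4e3)
X=C+U[...,None]*ly+V[...,None]*lx
q=cv2.projectPoints(X.reshape(-1,3),cv2.Rodrigues(E[:3,:3])[0],E[:3,3],c['mtx'],c['D'])[0].reshape(400,800,2).astype(np.float32)
im=cv2.remap(p,q[...,0],q[...,1],cv2.INTER_CUBIC)
cv2.imwrite('pics/r_'+sys.argv[1],np.clip(im*1.4,0,255).astype(np.uint8))
for n in('scene','top'):
    if n=='top':P,d=snap('top')
    W=cloud(n,d);h=cv2.cvtColor(P,cv2.COLOR_RGB2HSV)
    m=(d>0)&(h[...,1]>120)&((h[...,0]<8)|(h[...,0]>172))&(np.abs((W-C)@ly)<.09)&(np.abs((W-C)@lx)<.06)
    Q=W[m];u=(Q-C)@ly;v=(Q-C)@lx;t=Q[:,2]>.05
    print(n,m.sum(),'u top',u[t].mean(),u[t].min(),u[t].max(),'pointer',[(round(a*1e3,1),round(b*1e3,1),round(z*1e3,1)) for a,b,z in zip(u,v,Q[:,2]) if z<.03])
E
python3 rect.py s2.png
```

```text
time: 15.3
tool_pos: [0.4589, -0.0545, 0.0468]
ee_rot: [3.141, -0.001, 0.252]
wrist_force: [1.1, -2.2, 4.0]
width: 0.0197
finger_force: 30.0
time: 15.7
tool_pos: [0.4562, -0.0442, 0.0468]
ee_rot: [-3.14, -0.002, 0.251]
wrist_force: [2.0, 2.3, 5.9]
width: 0.0201
finger_force: 30.0
time: 16.2
tool_pos: [0.4553, -0.0452, 0.046]
ee_rot: [-3.141, 0.001, 0.251]
wrist_force: [-0.8, 0.7, -1.0]
width: 0.0551
finger_force: 0.0
time: 16.7
tool_pos: [0.3994, -0.0809, 0.1879]
ee_rot: [3.135, -0.011, 0.255]
wrist_force: [0.6, -0.3, 0.4]
width: 0.0563
finger_force: 0.0
time: 17.1
tool_pos: [0.3359, -0.1153, 0.1816]
ee_rot: [3.141, -0.001, 0.25]
wrist_force: [-0.1, -0.8, 1.0]
width: 0.0563
finger_force: 0.0
scene 60 u top 0.0013010041162487117 -0.00797008328034299 0.010909199232616249 pointer [(np.float64(9.3), np.float64(-17.7), np.float64(24.7)), (np.float64(-5.8), np.float64(-1.4), np.float64(26.2)), (np.float64(10.4), np.float64(-16.2), np.float64(22.1)), (np.float64(-2.0), np.float64(-1.6), np.float64(18.5)), (np.float64(0.2), np.float64(1.7), np.float64(18.7)), (np.float64(0.1), np.float64(7.3), np.float64(19.8)), (np.float64(0.1), np.float64(12.9), np.float64(20.9))]
top 37 u top 0.004935848754954454 -0.004388429917610188 0.013254089010536124 pointer [(np.float64(-7.7), np.float64(-10.3), np.float64(14.0))]
```

View pics/r_s2.png

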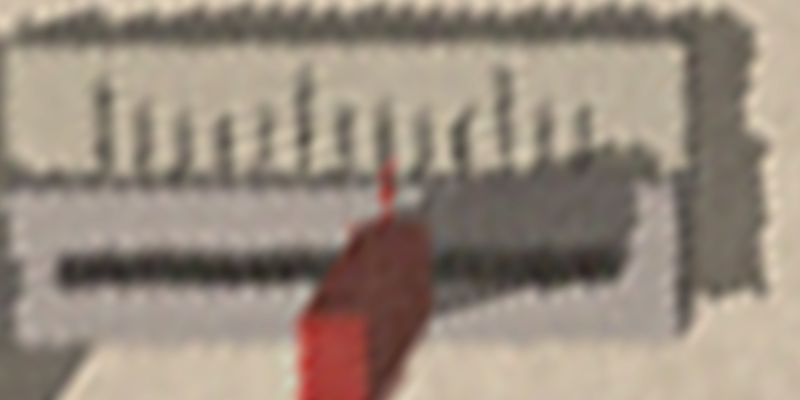

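The pointer reads 71 mm apparent in the rectified view (u=388). Correcting for it standing about 10 mm above the strip gives about 75 mm, which matches the exposed shaft of about 75 mm.

```bash
python3 -c "
from bench import robot
print(robot.close_job())"
```

```text
the job is handed in; nothing more can be done
None
```

The rod is bottomed and standing free in the leaning bushing with about 75 mm of shaft exposed (estimates 73–77 mm), the red slide is set to about 75 mm, and I handed the job in at about 17 s without seeing a verdict.

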